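Wind a box jig snug

TASK

Two identical box-squaring jigs stand on the bench; one has a boxed unit lying in it, the other is empty. On the jig with the box, wind the handwheel clockwise by its crank grip until the pusher holds the box snug against the fixed fence, then let go. Move the box and the pusher only by means of the handwheel.

Things in the scene. Friction and masses are not known exactly. Their poses are not given: they have to be found in the camera images.
- loaded_jig: the jig with the box in it (an identical empty one stands to its left or right): pale aluminium plate 250x125x12 mm fixed to the bench, fixed fence 46 mm high across its far end, grey housing with a handwheel at its near end. Origin: centre of the plate's underside; x axis from wheel to fence, z up. The vertical wheel axis is at x = -88 mm, y = 0; the fence's inner face at x = 111 mm
- pusher: dark steel plate 14x100x32 mm of that jig, sliding along the jig's x towards the fence, 60 mm for each full clockwise turn of the wheel seen from above. Origin: middle of the face that meets the box, 30 mm above the bench. It starts at x = -39 to -27 mm in the jig's frame; with the box closed up against the fence it stands at 8.5 mm, where the wheel comes up hard
- crank_grip (a point): middle of the upright crank grip on that jig's black spoked handwheel (diameter 102 mm, top 76 mm above the bench): a round sleeve of diameter 18 mm, 77 to 122 mm above the bench, spinning freely on its vertical pin, so that a hand holding it need not turn. The point is 102 mm above the bench, 42 mm from the wheel axis. Winding takes 4 to 5 N; the wheel stays where it is left
- box: grey retail box 103 mm (along the jig) x 119 x 43 mm, 0.2 to 0.3 kg, lying loose on the loaded jig's plate, 2 to 14 mm short of the fence. Origin: centre of its underside; x axis roughly along the jig's x axis

How it is judged:
At the end, for the whole second after the job is handed in: The pusher's face is within 4 mm of its closed place, the box lies flat on the jig within 3 mm of the fence, square to it within 6 degrees, and at rest (x of pusher in the frame of loaded_jig above 0.0045 m and x of box in the frame of loaded_jig above 0.0565 m and z of box in the frame of loaded_jig below 0.018 m and angle between box's own z axis and vertical below 0.1 rad and angle between the x axis of box and the x axis of loaded_jig, either way round below 0.1 rad and linear speed of box below 0.01 m/s); the robot touches nothing.
It fails at once if the robot pushes the pusher directly (contact force between any of the fingers, the arm and pusher above 3 N).
It fails at once if the robot pushes the box directly (contact force between any of the fingers, the arm and box above 3 N).
It also fails if it takes over 40 s, if anything falls off the work surface, if the arm or the gripper's body presses on something with over 40 N, if the wrist force passes 120 N, or if a joint passes its speed limit or range.

ROBOT

A 6-joint arm with a two-finger parallel gripper is mounted at the origin on a cart in front of the work surface, level with it; the furniture and walls round the work are solid. World frame = base frame: x ahead of the robot, y to its left, z up, the work surface at z = 0. Lengths are in m, angles in rad, forces in N, time in s.
With the tool pointing down it reaches from about 0.3 to 0.775 m from the base axis. Payload 14.6 kg.
Tool frame: the origin (TCP) lies on the front face of the gripper's body, between the roots of the fingers; the fingertips stand 97 mm ahead of it and the grasp point (between the pads) lies 78 mm ahead of it; z points along the fingers, y is the direction in which the jaws open and shut (so a half turn about z gives the same grasp; the last joint's range is limited). The gripper opens to 94 mm and grips with 3 to 60 N. Pads are 16 mm wide; open, the fingers measure 119 mm over their backs; the gripper's body (75 mm by 177 mm) begins 78 mm behind the grasp point.
Start: joints at [1.039, 0.3, 1.521, -0, 1.321, -0.067], TCP at [0.247, 0.492, 0.303] pointing down, gripper open.
Joint ranges: [-3.03, 3.03], [-0.79, 2.21], [0.23, 2.52], [-1.04, 4.18], [0, 3.07], [-2.55, 2.55]. Speed limits (rad/s): [2.22, 2.22, 2.57, 3.14, 3.14, 3.14].

INTERFACE

Orientations are given as [roll, pitch, yaw] about the fixed x, y, z axes, in that order (R = Rz(yaw) Ry(pitch) Rx(roll)).
In Python, from station import ctrl gives the robot as it stands. The module is installed in compiled form; this text tells all that it offers.
- The arm moves only by the shell command python3 -m pendant 'ROWS' [FORCE]. ROWS is JSON, a list of rows, each an object of numbers: "rx", "ry", "rz": the turn, a rotation vector about the tool's x, y, z each as a share of 4 degrees, from -1 to 1; "tx", "ty", "tz": the shift along the tool's x, y, z each as a share of 0.04 m, from -1 to 1; "grip": the gripper command: -1 is fully open, 1 is shut, values between are in proportion. A call has 1 to 8 rows; each row shifts and turns the pose as measured when the row begins, along the tool's axes as they then stand; what a row does not reach is not made up. A row lasts 1/12 s, in which the tool goes at most 41.7 mm and 7.16 degrees, less where a joint would pass 70% of its speed; a pose out of reach is approached as far as the arm can. A call with a number of a shift or a turn outside -1 to 1 is refused whole. A call with a gripper value outside its range is refused whole. The fingers move at their own pace and stop on an object; FORCE is the grip in N (left out, the last holds). Time passes only in rows, so rows that do not move let the fingers close. It gives the time, the measured TCP pose, the force and the opening at its end, in the units of the state.
- ctrl.get_obs(): the state, without advancing time (a new reading comes with each control period).
- ctrl.camera(name): name is "scene" or "top"; returns a dict with "pixels" (480x640x3 uint8, blue, green, red), "fx", "fy", "cx", "cy" (pixels), "world_from_camera" (4x4, takes a point from camera to world coordinates). Camera axes: x right, y up, looking along -z (the intrinsics and any distortion apply to the point x, -y, -z); pixel columns grow to the right and rows downward; lengths in m; the calibration is good to about 2 mm. A picture is of the moment at which its call begins. There is no depth.
- ctrl.hand_in(): hands the job in, once; it reports no verdict.
The state is a dict: "time_s": time; "qpos": joint angles; "joint_vel": joint speeds; "tau": joint torques, N m; "ee_pos": TCP position; "eef_rot": TCP orientation; "force": force on the tool from outside, world axes, zero at the start; "moment": the same for the moment, N m; "grip_width": finger opening in m.
Only numpy, scipy, OpenCV 4.12 (cv2) and the standard library are available. Lean on these libraries where they do the work, as an engineer would, in place of code of your own. Each camera call takes 0.05 s, during which the arm holds its last target.

## Working session

There is one attempt and no reset: what is moved stays moved. The work goes in short steps, Python scripts to look and compute and a shell command to move; the robot and the scene stay as the last step left them, time stands still between calls to the robot, and variables do not carry over. Pictures are saved under pics/ and viewed, and the job is handed in when it is done.

```bash
mkdir -p pics; python3 - <<'E'
from station import ctrl
import cv2
for n in("top","scene"):
    c=ctrl.camera(n); cv2.imwrite(f"pics/{n}0.png",c["pixels"]); print(n,c["fx"],c["fy"],c["cx"],c["cy"],c["world_from_camera"].round(4).tolist(),[k for k in c])
o=ctrl.get_obs();print(o)
E
```

```text
top 595.359931153609 595.359931153609 322.5188901793658 240.33849222292233 [[-0.0055, 0.9965, -0.083, 0.4468], [-1.0, -0.0051, 0.0059, -0.0424], [0.0054, 0.083, 0.9965, 1.1733], [0.0, 0.0, 0.0, 1.0]] ['pixels', 'fx', 'fy', 'cx', 'cy', 'world_from_camera']
scene 485.1556635811974 485.1556635811974 323.32205875258234 241.77418335942193 [[0.892, 0.2733, -0.36, 0.2498], [-0.452, 0.5339, -0.7146, -0.6254], [-0.003, 0.8002, 0.5998, 0.6073], [0.0, 0.0, 0.0, 1.0]] ['pixels', 'fx', 'fy', 'cx', 'cy', 'world_from_camera']
{'time_s': 0.1, 'qpos': array([ 1.03940381e+00,  3.00415787e-01,  1.52151723e+00,  1.66903374e-05,
        1.32067808e+00, -6.66287601e-02]), 'joint_vel': array([-0.00051025,  0.00035043, -0.00309422, -0.00024617, -0.00038917,
        0.00034468]), 'tau': array([ 9.45560205e-04, -5.32639146e+01, -3.53283513e+01,  7.09014013e-02,
        2.35521037e-02, -9.77606578e-05]), 'ee_pos': array([0.24646435, 0.49154018, 0.30214362]), 'eef_rot': array([-3.14057755e+00, -8.39380821e-05,  2.67682472e+00]), 'force': array([-0.33834111,  0.41456848,  1.0612533 ]), 'moment': array([-0.01750252, -0.03330619, -0.03050799]), 'grip_width': 0.09454768794341967}
```

View pics/top0.png

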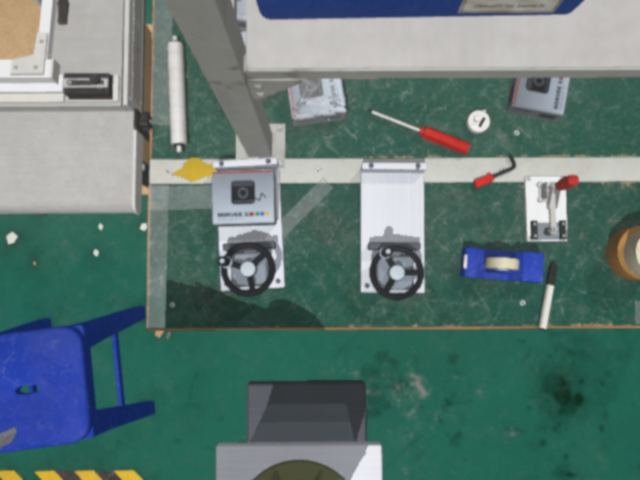

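View pics/scene0.png

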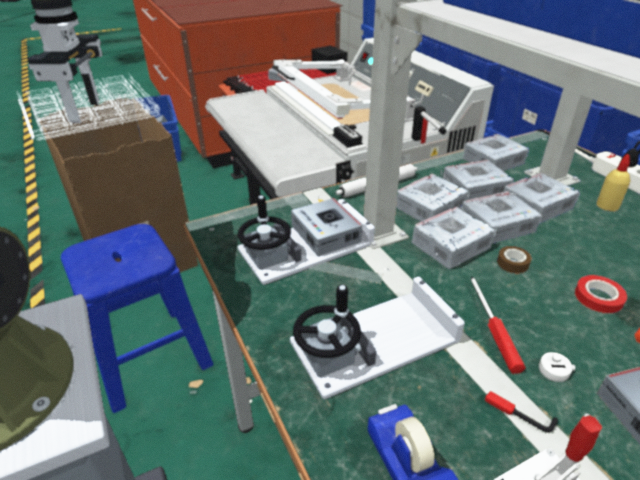

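```bash
python3 - <<'E'
import cv2
a=cv2.imread("pics/top0.png")[140:310,180:310]; cv2.imwrite("pics/topc.png",cv2.resize(a,(455,595),interpolation=cv2.INTER_CUBIC))
a=cv2.imread("pics/scene0.png")[180:290,220:390]; cv2.imwrite("pics/scenec.png",cv2.resize(a,(765,495),interpolation=cv2.INTER_CUBIC))
E
```

```text
(no output)
```

View pics/topc.png

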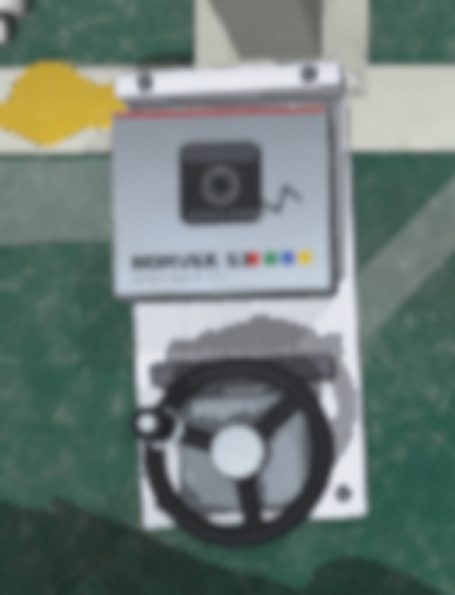

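View pics/scenec.png

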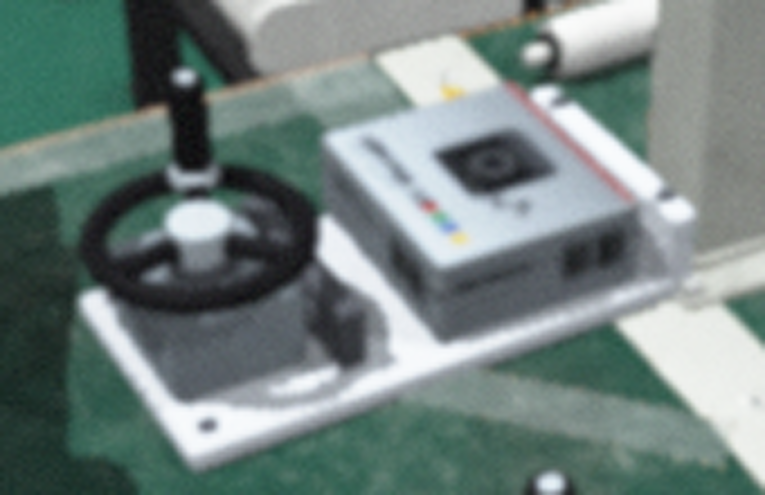

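```bash
cat > h.py <<'E'
import numpy as np,cv2
from station import ctrl
def ray(c,u,v):
    T=np.array(c["world_from_camera"]); d=T[:3,:3]@np.array([(u-c["cx"])/c["fx"],-(v-c["cy"])/c["fy"],-1.]); return T[:3,3],d
def onz(c,u,v,z):
    o,d=ray(c,u,v); return o+d*(z-o[2])/d[2]
def tri(c1,p1,c2,p2):
    A=[];b=[]
    M=np.zeros((3,3));r=np.zeros(3)
    for c,p in((c1,p1),(c2,p2)):
        o,d=ray(c,*p); d=d/np.linalg.norm(d); P=np.eye(3)-np.outer(d,d); M+=P; r+=P@o
    return np.linalg.solve(M,r)
def proj(c,X):
    T=np.linalg.inv(np.array(c["world_from_camera"])); p=T[:3,:3]@np.array(X)+T[:3,3]
    return c["cx"]+c["fx"]*p[0]/-p[2], c["cy"]-c["fy"]*p[1]/-p[2]
E
python3 - <<'E'
from h import *
t=ctrl.camera("top");s=ctrl.camera("scene")
print("tri griptop",tri(t,(222.3,261.1),s,(260.9,196.9)))
print("griptop z.122",onz(t,222.3,261.1,.122),onz(s,260.9,196.9,.122))
# rim: dark pixels
g=t["pixels"][225:310,205:290].max(2); m=(g<60).astype(np.uint8)
cs,_=cv2.findContours(m,cv2.RETR_EXTERNAL,cv2.CHAIN_APPROX_NONE); 
pts=np.vstack(cs)[:,0,:]+[205,225]
ctr=np.array([248,269.]); r=np.linalg.norm(pts-ctr,axis=1);
pts2=pts[(r>22)&(r<31)]
P=np.array([onz(t,*p,.070)[:2] for p in pts2])
A=np.c_[2*P,np.ones(len(P))];x=np.linalg.lstsq(A,(P**2).sum(1),rcond=None)[0];print("rim fit",x[:2],np.sqrt(x[2]+x[:2]@x[:2]),len(P))
print("hub",onz(t,248,269.1,.078), onz(s,220+197/4.5,180+218/4.5,.078))
f=lambda u,v,z:onz(t,180+u/3.5,140+v/3.5,z)[:2].round(4)
print("edge right",f(349,300,.012),f(367,515,.012),"bottom",f(143,528,.012),f(367,515,.012))
print("fence top",f(118,74,.046),f(340,66,.046))
print("box top",f(114,112,.055),f(330,105,.055),f(333,296,.055),f(114,298,.055))
E
```

```text
tri griptop [0.49803566 0.12805754 0.12575717]
griptop z.122 [0.49852366 0.12856739 0.122     ] [0.49966791 0.13404006 0.122     ]
rim fit [0.48664783 0.08951526] 0.04583310372476251 230
hub [0.4857299  0.08841662 0.078     ] [0.48632383 0.09396203 0.078     ]
edge right [0.5728 0.0346] [0.4526 0.0245] bottom [0.4461 0.1488] [0.4526 0.0245]
fence top [0.6943 0.159 ] [0.6983 0.0373]
box top [0.6714 0.1594] [0.6747 0.0421] [0.5703 0.0404] [0.5698 0.1584]
```

```bash
python3 -m pendant '[{"rz":-1,"grip":0},{"rz":-1,"grip":0},{"rz":-1,"grip":0},{"rz":-1,"grip":0},{"rz":-1,"grip":0},{"rz":-1,"grip":0},{"rz":-0.65,"grip":0},{"grip":0}]' 30; python3 - <<'E'
from h import *
t=ctrl.camera("top");s=ctrl.camera("scene")
print(tri(t,(248,269.1),s,(263.8,228.4)))
# post base / shelf
print("post base",[onz(s,u,v,0).round(3) for u,v in((375,245),(405,232))])
E
```

```text
[0.48503974 0.08808509 0.08227596]
post base [array([0.704, 0.04 , 0.   ]), array([0.786, 0.05 , 0.   ])]$[0]: bad value
```

```bash
python3 -m pendant '[{"rx":0,"ry":0,"rz":-0.95,"tx":0,"ty":0,"tz":0,"grip":0.0}]' 30
```

```text
time_s: 0.38
ee_pos: [0.2465, 0.4916, 0.3024]
eef_rot: [-3.141, -0.0, 2.742]
force: [-0.5, -0.6, -0.5]
grip_width: 0.0902
```

```bash
python3 -m pendant '[{"rz":-1,"grip":0,"rx":0,"ry":0,"tx":0,"ty":0,"tz":0},{"rz":-1,"grip":0,"rx":0,"ry":0,"tx":0,"ty":0,"tz":0},{"rz":-1,"grip":0,"rx":0,"ry":0,"tx":0,"ty":0,"tz":0},{"rz":-1,"grip":0,"rx":0,"ry":0,"tx":0,"ty":0,"tz":0},{"rz":-1,"grip":0,"rx":0,"ry":0,"tx":0,"ty":0,"tz":0},{"rz":-0.7,"grip":0,"rx":0,"ry":0,"tx":0,"ty":0,"tz":0}]' 30
```

```text
time_s: 0.88
ee_pos: [0.2464, 0.4915, 0.3019]
eef_rot: [-3.14, -0.001, -3.122]
force: [-0.4, -0.1, 0.7]
grip_width: 0.051
```

```bash
python3 -m pendant '[{"rx":0,"ry":0,"rz":0,"tx":-0.55,"ty":-0.8,"tz":0,"grip":0},{"rx":0,"ry":0,"rz":0,"tx":-0.55,"ty":-0.8,"tz":0,"grip":0},{"rx":0,"ry":0,"rz":0,"tx":-0.55,"ty":-0.8,"tz":0,"grip":0},{"rx":0,"ry":0,"rz":0,"tx":-0.55,"ty":-0.8,"tz":0,"grip":0},{"rx":0,"ry":0,"rz":0,"tx":-0.55,"ty":-0.8,"tz":0,"grip":0},{"rx":0,"ry":0,"rz":0,"tx":-0.55,"ty":-0.8,"tz":0,"grip":0},{"rx":0,"ry":0,"rz":0,"tx":-0.55,"ty":-0.8,"tz":0,"grip":0},{"rx":0,"ry":0,"rz":0,"tx":0,"ty":0,"tz":0,"grip":0}]' 30
```

```text
time_s: 1.55
ee_pos: [0.4101, 0.2626, 0.3012]
eef_rot: [-3.14, -0.001, -3.112]
force: [-1.8, -0.2, 0.1]
grip_width: 0.0471
```

```bash
python3 -m pendant '[{"rx":0,"ry":0,"rz":0,"tx":-0.53,"ty":-0.84,"tz":0,"grip":0},{"rx":0,"ry":0,"rz":0,"tx":-0.53,"ty":-0.84,"tz":0,"grip":0},{"rx":0,"ry":0,"rz":0,"tx":-0.53,"ty":-0.84,"tz":0,"grip":0},{"rx":0,"ry":0,"rz":0.4,"tx":-0.53,"ty":-0.84,"tz":0,"grip":0},{"rx":0,"ry":0,"rz":0,"tx":0,"ty":0,"tz":0,"grip":0}]' 30
python3 - <<'E'
from h import *
for n in("scene","top"):
    c=ctrl.camera(n);im=c["pixels"]
    x,y,w,h=(180,100,200,150) if n=="scene" else (160,120,200,190)
    cv2.imwrite(f"pics/{n}1.png",cv2.resize(im[y:y+h,x:x+w],None,fx=3,fy=3,interpolation=cv2.INTER_CUBIC))
E
```

```text
time_s: 1.97
ee_pos: [0.5003, 0.1271, 0.3016]
eef_rot: [-3.141, 0.0, -3.14]
force: [0.3, 0.9, -0.7]
grip_width: 0.047
```

View pics/scene1.png

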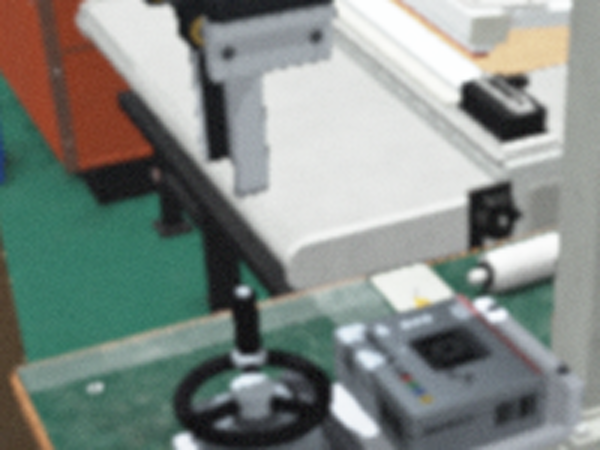

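```bash
python3 - <<'E'
from h import *
s=ctrl.camera("scene")
for X in((.5003,.1271-.0235,.2046),(.5003,.1271-.036,.2046),(.5003,.1271+.0235,.2046),(.4985,.1285,.122)):
    u,v=proj(s,X); print(X,(u-180)*3,(v-100)*3)
E
```

```text
(0.5003, 0.1036, 0.2046) 251.11240222466358 194.10398490503832
(0.5003, 0.09109999999999999, 0.2046) 258.9652903914649 203.16925014857065
(0.5003, 0.15059999999999998, 0.2046) 223.00216248533468 161.65391381226578
(0.4985, 0.1285, 0.122) 244.1228806354115 295.24693906688833
```

View pics/top1.png

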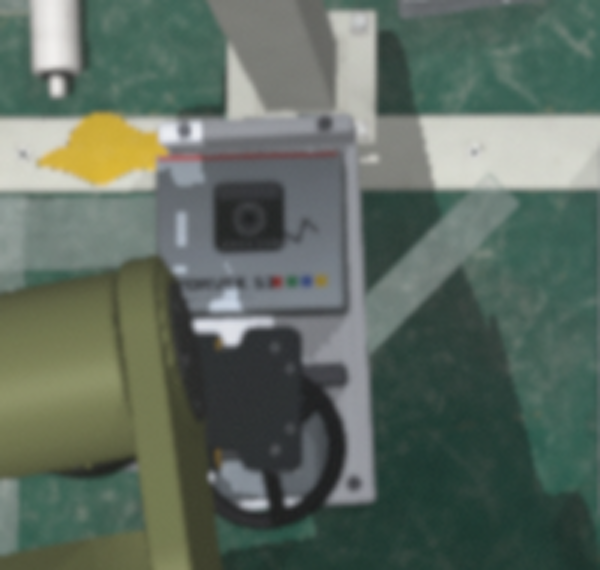

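```bash
python3 -m pendant '[{"rx":0,"ry":0,"rz":0,"tx":0.04,"ty":0.04,"tz":0.8,"grip":0},{"rx":0,"ry":0,"rz":0,"tx":0,"ty":0,"tz":0.8,"grip":0},{"rx":0,"ry":0,"rz":0,"tx":0,"ty":0,"tz":0.8,"grip":0},{"rx":0,"ry":0,"rz":0,"tx":0,"ty":0,"tz":0.5,"grip":0},{"rx":0,"ry":0,"rz":0,"tx":0,"ty":0,"tz":0,"grip":0}]' 30
python3 - <<'E'
from h import *
c=ctrl.camera("scene");im=c["pixels"]
x,y,w,h=(180,100,200,150)
cv2.imwrite(f"pics/scene2.png",cv2.resize(im[y:y+h,x:x+w],None,fx=3,fy=3,interpolation=cv2.INTER_CUBIC))
E
```

```text
time_s: 2.53
ee_pos: [0.4934, 0.1402, 0.184]
eef_rot: [3.14, 0.005, -3.126]
force: [-0.6, -0.8, -0.2]
grip_width: 0.0471
```

View pics/scene2.png

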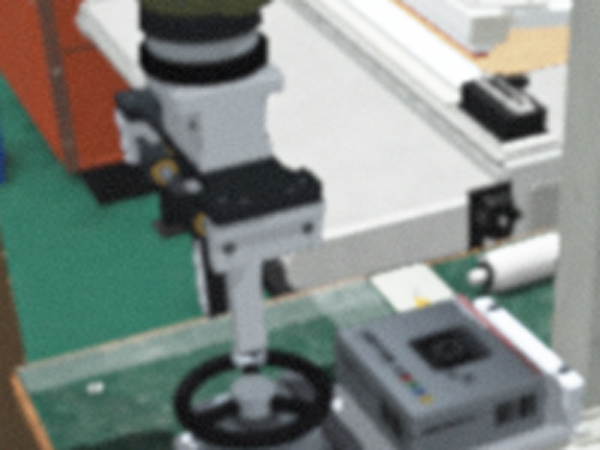

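```bash
python3 -m pendant '[{"rx":0,"ry":0,"rz":0,"tx":-0.13,"ty":-0.28,"tz":0,"grip":0},{"rx":0,"ry":0,"rz":0,"tx":0,"ty":0,"tz":0,"grip":0}]' 30;python3 -m pendant '[{"rx":0,"ry":0,"rz":0,"tx":0,"ty":0,"tz":0,"grip":0}]'
```

```text
time_s: 2.75
ee_pos: [0.4997, 0.1303, 0.1883]
eef_rot: [3.139, 0.009, -3.122]
force: [-0.0, 0.4, -0.3]
grip_width: 0.0469
time_s: 2.83
ee_pos: [0.5003, 0.1303, 0.1898]
eef_rot: [3.139, 0.011, -3.122]
force: [-0.4, 0.0, 0.8]
grip_width: 0.0468
```

```bash
python3 -m pendant '[{"rx":0,"ry":0,"rz":0,"tx":0.03,"ty":-0.03,"tz":0.15,"grip":0.3},{"rx":0,"ry":-0.15,"rz":0,"tx":0,"ty":0,"tz":0.03,"grip":0.5},{"rx":0,"ry":0,"rz":0,"tx":0,"ty":0,"tz":0,"grip":1},{"rx":0,"ry":0,"rz":0,"tx":0,"ty":0,"tz":0,"grip":1}]' 30;python3 -m pendant '[{"rx":0,"ry":0,"rz":0,"tx":0,"ty":0,"tz":0,"grip":1},{"rx":0,"ry":0,"rz":0,"tx":0,"ty":0,"tz":0,"grip":1}]'
```

```text
time_s: 3.17
ee_pos: [0.5, 0.1289, 0.185]
eef_rot: [3.138, 0.028, -3.123]
force: [0.2, -0.3, 0.7]
grip_width: 0.0237
time_s: 3.33
ee_pos: [0.5001, 0.1295, 0.1852]
eef_rot: [3.136, 0.029, -3.123]
force: [1.4, -0.2, -3.7]
grip_width: 0.0173
```

```bash
cat > w.py <<'E'
from h import *
import sys
from scipy.spatial.transform import Rotation as Ro
C=np.array([.486,.0885]); r=.0425
step=float(sys.argv[1]); n=int(sys.argv[2])
o=ctrl.get_obs(); R=Ro.from_euler("xyz",o["eef_rot"]); g=o["ee_pos"]+R.as_matrix()[:,2]*.078
v=g[:2]-C; phi=np.degrees(np.arctan2(v[1],v[0])); print("grip",g.round(4),"r",np.linalg.norm(v).round(4),"phi",phi.round(1),"F",o["force"].round(1),"w",o["grip_width"].round(4))
p=g[:2]
for k in range(n):
    a=np.radians(phi-step*(k+1)); q=C+r*np.array([np.cos(a),np.sin(a)])
    d=R.as_matrix().T@np.r_[q-p,0]; p=q; print((d[:2]/.04).round(2))
print("z err",(.185-o["ee_pos"][2])/-.04)
E
python3 w.py 15 5
```

```text
Traceback (most recent call last):
  File "w.py", line 7, in <module>
    v=g[:2]-C; phi=np.degrees(np.arctan2(v[1],v[0])); print("grip",g.round(4),"r",np.linalg.norm(v).round(4),"phi",phi.round(1),"F",o["force"].round(1),"w",o["grip_width"].round(4))
                                                                                                                                                            ^^^^^^^^^^^^^^^^^^^^^
AttributeError: 'float' object has no attribute 'round'
```

```bash
sed -i 's/o\["grip_width"\].round(4)/round(o["grip_width"],4)/' w.py; python3 w.py 15 5
```

```text
grip [0.5023 0.13   0.1072] r 0.0446 phi 68.5 F [ 1.4 -0.2 -3.7] w 0.0173
[-0.22 -0.19]
[-0.2 -0.2]
[-0.14 -0.24]
[-0.07 -0.27]
[ 0.   -0.28]
z err 0.004776079464878513
```

```bash
python3 -m pendant '[{"rx":0,"ry":0.1,"rz":0,"tx":-0.24,"ty":-0.13,"tz":0,"grip":1},{"rx":0,"ry":0.1,"rz":0,"tx":-0.2,"ty":-0.2,"tz":0,"grip":1}]' 30; python3 w.py 15 5
```

```text
time_s: 3.5
ee_pos: [0.5171, 0.1194, 0.1852]
eef_rot: [3.132, 0.014, -3.121]
force: [5.8, 16.6, -7.2]
grip_width: 0.0179
grip [0.5181 0.1201 0.1072] r 0.0451 phi 44.6 F [ 5.8 16.6 -7.2] w 0.0179
[-0.12 -0.27]
[-0.1  -0.26]
[-0.03 -0.28]
[ 0.04 -0.27]
[ 0.11 -0.25]
z err 0.005772231039923026
```

```bash
sed -i 's/C=np.array.*;/C=np.array([.488,.091]);/; s/r=.0425/r=.042/' w.py; python3 w.py 15 5
```

```text
grip [0.5181 0.1201 0.1072] r 0.0419 phi 44.1 F [ 5.8 16.6 -7.2] w 0.0179
[-0.16 -0.22]
[-0.1  -0.26]
[-0.03 -0.27]
[ 0.05 -0.27]
[ 0.11 -0.25]
z err 0.005772231039923026
```

```bash
python3 -m pendant '[{"rx":0,"ry":0.1,"rz":0,"tx":-0.17,"ty":-0.22,"tz":0,"grip":1},{"rx":0,"ry":0.05,"rz":0,"tx":-0.1,"ty":-0.26,"tz":0,"grip":1}]' 30; python3 w.py 15 5
```

```text
time_s: 3.67
ee_pos: [0.5291, 0.1023, 0.185]
eef_rot: [3.128, 0.004, -3.12]
force: [-1.8, 6.5, 1.7]
grip_width: 0.0174
grip [0.5293 0.1033 0.1071] r 0.0431 phi 16.6 F [-1.8  6.5  1.7] w 0.0174
[-0.01 -0.28]
[ 0.03 -0.27]
[ 0.1  -0.25]
[ 0.17 -0.22]
[ 0.22 -0.17]
z err 0.001206924140628035
```

```bash
python3 -m pendant '[{"rx":0,"ry":0,"rz":0,"tx":-0.02,"ty":-0.28,"tz":0,"grip":1},{"rx":0.1,"ry":0,"rz":0,"tx":0.03,"ty":-0.27,"tz":0,"grip":1},{"rx":0,"ry":0,"rz":0,"tx":0.1,"ty":-0.25,"tz":0,"grip":1}]' 30; python3 w.py 15 5
```

```text
time_s: 3.92
ee_pos: [0.527, 0.0713, 0.1851]
eef_rot: [3.131, 0.006, -3.119]
force: [-1.1, 8.5, -0.8]
grip_width: 0.0172
grip [0.5274 0.0722 0.1071] r 0.0437 phi -25.6 F [-1.1  8.5 -0.8] w 0.0172
[ 0.19 -0.21]
[ 0.21 -0.18]
[ 0.25 -0.12]
[ 0.27 -0.05]
[0.27 0.02]
z err 0.0012898375374742477
```

```bash
python3 -m pendant '[{"rx":0,"ry":0,"rz":0,"tx":0.17,"ty":-0.22,"tz":0,"grip":1},{"rx":0,"ry":0,"rz":0,"tx":0.21,"ty":-0.18,"tz":0,"grip":1},{"rx":0,"ry":0,"rz":0,"tx":0.25,"ty":-0.12,"tz":0,"grip":1}]' 30; python3 w.py 15 5
```

```text
time_s: 4.17
ee_pos: [0.5036, 0.0498, 0.1851]
eef_rot: [3.129, 0.012, -3.119]
force: [4.6, 8.1, -3.6]
grip_width: 0.0171
grip [0.5046 0.0508 0.1071] r 0.0435 phi -67.6 F [ 4.6  8.1 -3.6] w 0.0171
[ 0.28 -0.03]
[0.27 0.01]
[0.26 0.08]
[0.23 0.14]
[0.19 0.2 ]
z err 0.002684315513058755
```

```bash
python3 -m pendant '[{"rx":0,"ry":0.05,"rz":0,"tx":0.27,"ty":-0.04,"tz":0,"grip":1},{"rx":0,"ry":0.05,"rz":0,"tx":0.27,"ty":0.02,"tz":0,"grip":1},{"rx":0,"ry":0,"rz":0,"tx":0.26,"ty":0.09,"tz":0,"grip":1}]' 30; python3 w.py 15 5
```

```text
time_s: 4.42
ee_pos: [0.4724, 0.0501, 0.1851]
eef_rot: [3.13, 0.013, -3.12]
force: [10.1, 2.9, -6.9]
grip_width: 0.0175
grip [0.4734 0.051  0.1072] r 0.0426 phi -110.1 F [10.1  2.9 -6.9] w 0.0175
[0.23 0.15]
[0.2  0.19]
[0.14 0.23]
[0.08 0.26]
[0.01 0.27]
z err 0.0035649726205969068
```

```bash
python3 -m pendant '[{"rx":0,"ry":0.05,"rz":0,"tx":0.24,"ty":0.14,"tz":0,"grip":1},{"rx":0,"ry":0.05,"rz":0,"tx":0.2,"ty":0.19,"tz":0,"grip":1}]' 30; python3 w.py 10 4
python3 - <<'E'
from h import *
for n in("scene","top"):
    c=ctrl.camera(n);im=c["pixels"]
    x,y,w,h=(220,180,170,110) if n=="scene" else (160,140,170,170)
    cv2.imwrite(f"pics/{n}3.png",cv2.resize(im[y:y+h,x:x+w],None,fx=3.5,fy=3.5,interpolation=cv2.INTER_CUBIC))
E
```

```text
time_s: 4.58
ee_pos: [0.4552, 0.0626, 0.1852]
eef_rot: [3.13, 0.012, -3.121]
force: [17.3, 5.9, -15.3]
grip_width: 0.0175
grip [0.4561 0.0635 0.1073] r 0.0421 phi -139.2 F [ 17.3   5.9 -15.3] w 0.0175
[0.1  0.15]
[0.08 0.17]
[0.05 0.18]
[0.01 0.18]
z err 0.006061313514533345
```

View pics/scene3.png

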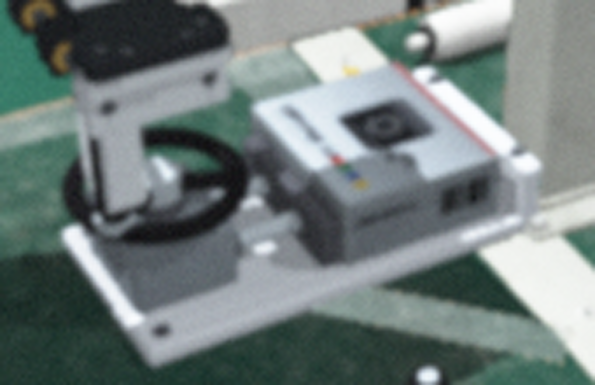

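View pics/top3.png

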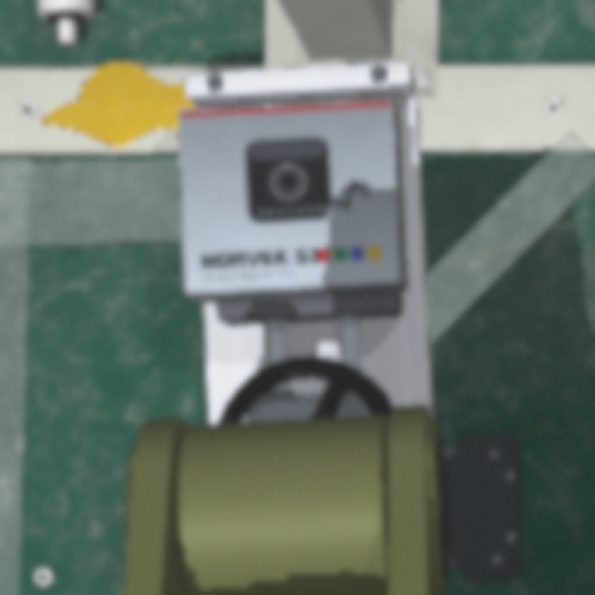

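```bash
python3 -m pendant '[{"rx":0,"ry":0,"rz":0,"tx":0.12,"ty":0.15,"tz":0,"grip":1},{"rx":0,"ry":0,"rz":0,"tx":0.09,"ty":0.17,"tz":0,"grip":1}]' 30; python3 w.py 10 4
```

```text
time_s: 4.85
ee_pos: [0.4476, 0.0761, 0.1852]
eef_rot: [3.13, 0.017, -3.12]
force: [13.5, -2.4, -13.6]
grip_width: 0.0179
grip [0.4489 0.077  0.1072] r 0.0415 phi -160.3 F [ 13.5  -2.4 -13.6] w 0.0179
[0.05 0.17]
[0.01 0.18]
[-0.02  0.18]
[-0.05  0.18]
z err 0.005306949725629451
```

```bash
python3 -m pendant '[{"rx":0,"ry":0,"rz":0,"tx":0.02,"ty":0.17,"tz":0,"grip":1},{"rx":0,"ry":0,"rz":0,"tx":0.0,"ty":0.18,"tz":0,"grip":1}]' 30; python3 w.py 10 4
```

```text
time_s: 5.02
ee_pos: [0.446, 0.0896, 0.185]
eef_rot: [3.133, 0.016, -3.12]
force: [-0.8, -6.2, 0.7]
grip_width: 0.0173
grip [0.4472 0.0902 0.1071] r 0.0408 phi -178.9 F [-0.8 -6.2  0.7] w 0.0173
[0.01 0.18]
[-0.05  0.18]
[-0.08  0.17]
[-0.11  0.15]
z err 0.0009644369381972551
```

```bash
python3 -m pendant '[{"rx":0,"ry":0,"rz":0,"tx":-0.01,"ty":0.18,"tz":0,"grip":1}]' 30; python3 -m pendant '[{"rx":0,"ry":0,"rz":0,"tx":-0.05,"ty":0.18,"tz":0,"grip":1}]' 30; python3 w.py 10 4
```

```text
time_s: 5.1
ee_pos: [0.4463, 0.0965, 0.1851]
eef_rot: [3.135, 0.016, -3.12]
force: [8.5, -7.9, -6.5]
grip_width: 0.0175
time_s: 5.18
ee_pos: [0.4479, 0.1031, 0.1851]
eef_rot: [3.137, 0.016, -3.119]
force: [-3.6, -36.1, 2.9]
grip_width: 0.0172
grip [0.4492 0.1034 0.1071] r 0.0408 phi 162.3 F [ -3.6 -36.1   2.9] w 0.0172
[-0.05  0.18]
[-0.1   0.15]
[-0.13  0.13]
[-0.15  0.11]
z err 0.0012505096906326174
```

```bash
python3 -m pendant '[{"rx":0,"ry":0,"rz":0,"tx":0,"ty":0,"tz":0,"grip":1},{"rx":0,"ry":0,"rz":0,"tx":0,"ty":0,"tz":0,"grip":1}]' 30; python3 w.py 10 1
python3 - <<'E'
from h import *
for n in("scene","top"):
    c=ctrl.camera(n);im=c["pixels"]
    x,y,w,h=(220,180,170,110) if n=="scene" else (160,140,170,170)
    cv2.imwrite(f"pics/{n}4.png",cv2.resize(im[y:y+h,x:x+w],None,fx=3.5,fy=3.5,interpolation=cv2.INTER_CUBIC))
E
```

```text
time_s: 5.35
ee_pos: [0.4477, 0.1017, 0.1851]
eef_rot: [-3.14, 0.014, -3.117]
force: [-1.3, -0.4, 1.7]
grip_width: 0.0174
grip [0.4488 0.1016 0.1071] r 0.0406 phi 164.9 F [-1.3 -0.4  1.7] w 0.0174
[-0.03  0.18]
z err 0.001982749513920745
```

View pics/scene4.png

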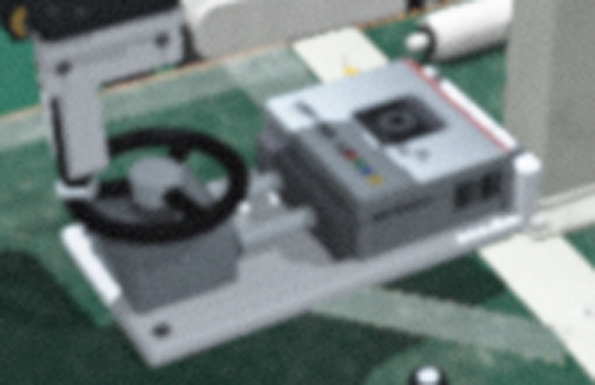

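View pics/top4.png

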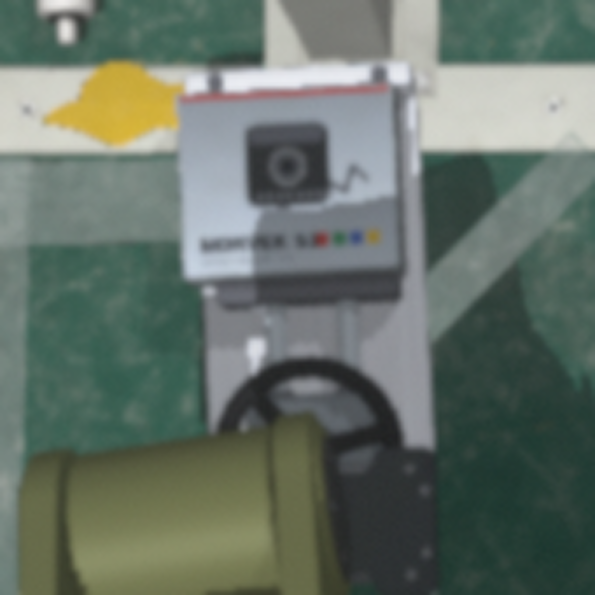

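```bash
python3 -m pendant '[{"rx":0,"ry":0,"rz":0,"tx":-0.04,"ty":0.14,"tz":0,"grip":1}]' 30; python3 w.py 10 1; python3 -m pendant '[{"rx":0,"ry":0,"rz":0,"tx":0,"ty":0,"tz":0,"grip":1}]';python3 w.py 10 1;  python3 -m pendant '[{"rx":0,"ry":0,"rz":0,"tx":0,"ty":0,"tz":0,"grip":0},{"rx":0,"ry":0,"rz":0,"tx":0,"ty":0,"tz":0,"grip":0},{"rx":0,"ry":0,"rz":0,"tx":0,"ty":0,"tz":0,"grip":0}]'
```

```text
time_s: 5.53
ee_pos: [0.4487, 0.1051, 0.185]
eef_rot: [-3.135, 0.012, -3.117]
force: [-6.8, -50.7, 10.5]
grip_width: 0.0179
grip [0.4496 0.1046 0.107 ] r 0.0407 phi 160.4 F [ -6.8 -50.7  10.5] w 0.0179
[-0.05  0.18]
z err -0.0005555635889165078
time_s: 5.62
ee_pos: [0.4484, 0.1034, 0.185]
eef_rot: [-3.13, 0.01, -3.116]
force: [-3.8, -11.5, 7.4]
grip_width: 0.0176
grip [0.4492 0.1025 0.107 ] r 0.0404 phi 163.5 F [ -3.8 -11.5   7.4] w 0.0176
[-0.03  0.18]
z err -0.00013888438360337707
time_s: 5.87
ee_pos: [0.4484, 0.1025, 0.1852]
eef_rot: [-3.128, 0.009, -3.117]
force: [0.4, -0.2, 0.4]
grip_width: 0.0341
```

Hard stop confirmed. Now I'll open further and lift straight up.

```bash
python3 -m pendant '[{"rx":0,"ry":0,"rz":0,"tx":0,"ty":0,"tz":0,"grip":0},{"rx":0,"ry":0,"rz":0,"tx":0,"ty":0,"tz":-0.3,"grip":0},{"rx":0,"ry":0,"rz":0,"tx":0,"ty":0,"tz":-0.7,"grip":0},{"rx":0,"ry":0,"rz":0,"tx":0,"ty":0,"tz":-0.8,"grip":0},{"rx":0,"ry":0,"rz":0,"tx":0,"ty":0,"tz":-0.8,"grip":0},{"rx":0,"ry":0,"rz":0,"tx":0.6,"ty":0.5,"tz":0,"grip":0},{"rx":0,"ry":0,"rz":0,"tx":0.4,"ty":0.8,"tz":0,"grip":0},{"rx":0,"ry":0,"rz":0,"tx":0,"ty":0.9,"tz":0,"grip":0}]'
python3 -m pendant '[{"rx":0,"ry":0,"rz":0,"tx":0,"ty":0.9,"tz":0,"grip":0},{"rx":0,"ry":0,"rz":0,"tx":0,"ty":0.9,"tz":0,"grip":0},{"rx":0,"ry":0,"rz":0,"tx":0,"ty":0.9,"tz":0,"grip":0},{"rx":0,"ry":0,"rz":0,"tx":0,"ty":0.9,"tz":0,"grip":0},{"rx":0,"ry":0,"rz":0,"tx":0,"ty":0,"tz":0,"grip":0},{"rx":0,"ry":0,"rz":0,"tx":0,"ty":0,"tz":0,"grip":0}]'
python3 - <<'E'
from h import *
for n in("scene","top"):
    c=ctrl.camera(n);im=c["pixels"]
    x,y,w,h=(220,180,170,110) if n=="scene" else (160,140,170,170)
    cv2.imwrite(f"pics/{n}5.png",cv2.resize(im[y:y+h,x:x+w],None,fx=3.5,fy=3.5,interpolation=cv2.INTER_CUBIC))
E
```

```text
time_s: 6.53
ee_pos: [0.4041, 0.1907, 0.2933]
eef_rot: [-3.132, 0.01, -3.123]
force: [1.4, -0.5, 1.0]
grip_width: 0.0471
time_s: 7.03
ee_pos: [0.3972, 0.348, 0.2933]
eef_rot: [-3.137, 0.012, -3.117]
force: [-0.5, -0.2, 0.4]
grip_width: 0.0473
```

View pics/scene5.png

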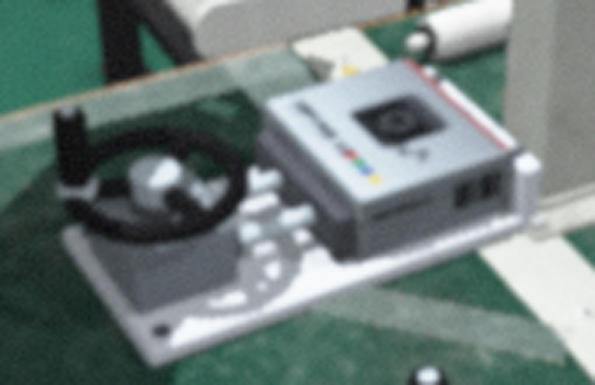

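View pics/top5.png

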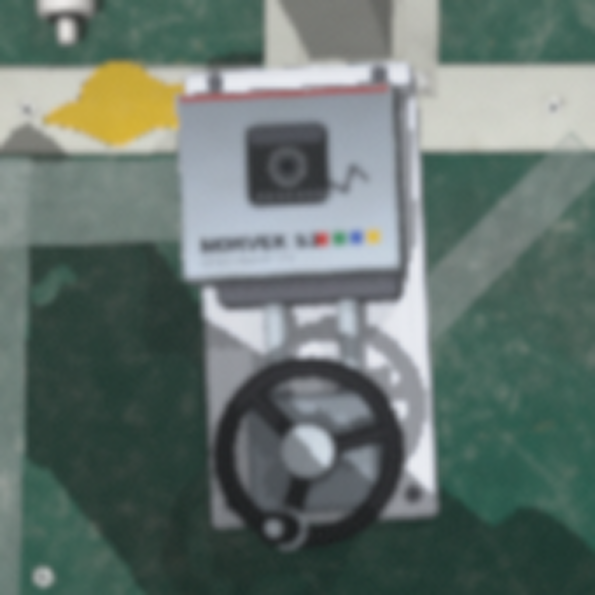

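```bash
python3 - <<'E'
from h import *
t=ctrl.camera("top")
f=lambda u,v,z:onz(t,160+u/3.5,140+v/3.5,z)[:2]
a,b=f(183,98,.055),f(390,89,.055);c,d=f(185,283,.055),f(402,275,.055);p,q=f(213,528,.012),f(437,516,.012)
m=(p+q)/2; y=(p-q)/np.linalg.norm(p-q); x=np.array([y[1],-y[0]])
J=lambda P:(P-m)@x-.125
print("far",J(a),J(b),"near",J(c),J(d),"yaw box-jig deg",np.degrees(np.arctan2((c-d)@x,(c-d)@y)))
g=f(273,528,.122);h=f(308,452,.08);print("grip phi",np.degrees(np.arctan2(*(g-h)[::-1])),g,h)
print(ctrl.get_obs()["force"])
E
```

```text
far 0.10826822346103027 0.10734910528825084 near 0.007102298159736092 0.005271077415697295 yaw box-jig deg 0.8962581670379892
grip phi 162.63290578395078 [0.44602777 0.10054753] [0.4855803  0.08817746]
[ 0.97108932 -0.24161376 -0.48239808]
```

```bash
python3 -c "
from station import ctrl
ctrl.hand_in()"
```

```text
the job is handed in; nothing more can be done
```

I gripped the crank sleeve on the loaded (left) jig and wound it about 265° clockwise until the wheel came up hard. Then I let go, lifted the gripper clear and handed in at about 7 s. No verdict was reported.

**Hard stop:** the wrist force rose from about 7 N while winding to 36 N, and a second push reached 51 N with no further net turn. The wheel stayed put after release, with the grip at about 163° in the top picture against 163.5° from the arm.

**Box and pusher:** the last pictures show the box flat against the fence and the pusher against the box. The box measures about 1° off square to the jig. I never touched the pusher or the box directly.

**Disagreements:**
- **Box position:** the picture edges put the box centre at about x = 57 mm, only just above the 56.5 mm limit. The closed place is 59.5 mm. The edges read the box 1–2 mm short and the calibration is good to about 2 mm, so I trusted the hard stop over this figure.
- **Camera views:** the two cameras differed by about 5 mm in y for the wheel. I used the top view to grasp, then shifted the wheel centre by about 2–3 mm during winding because of the measured side forces.

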